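# Fill the tote from the feed hopper

## Robot

A 6-joint arm with a two-finger parallel gripper is mounted at the origin on a cart in front of the work surface, level with it; the furniture and walls round the work are solid. World frame = base frame: x ahead of the robot, y to its left, z up, the work surface at z = 0. Lengths are in m, angles in degrees, forces in N, time in s.
With the tool pointing down it reaches from about 0.4 to 0.825 m from the base axis. Payload 7 kg.
Tool frame: the origin (TCP) lies between the finger pads; the fingertips stand ctrl.nose_length ahead of it and the grasp point (between the pads) lies 2 mm behind it (ctrl.nose_length is the distance from the TCP to the fingertips, in m); z points along the fingers, y is the line along which they close (so a half turn about z gives the same grasp; the last joint's range is limited). The gripper opens to 88 mm and grips with 3 to 60 N. Pads are 19 mm wide; open, the fingers measure 130 mm over their backs; the gripper's body (78 mm by 193 mm) begins 47 mm behind the grasp point.
Start: joints at [80.277, 20.546, 0.682, 0, -70.136, -16.507], TCP at [0.298, 0.605, 0.244] pointing down, gripper open.
Joint ranges: [-176.03, 176.03], [-82.01, 121.73], [-58.28, 71.71], [-173.87, 95.51], [-174.79, -0.11], [-173.66, 173.66]. Speed limits (degrees/s): [136.94, 136.94, 172.46, 180, 180, 180].

## Interface

Orientations are given as [roll, pitch, yaw] about the fixed x, y, z axes, in that order (R = Rz(yaw) Ry(pitch) Rx(roll)).
In Python, from plant import ctrl gives the robot as it stands.
- The arm moves only by the tool apply_moves, never from a script. Its argument "commands" is a list of rows, each a list of 3 entries, a list of its own where there are three numbers: the shift along the world's x, y, z in cm, then the turn about the world's z in rad, then the closure, from 0 (fully open) to 1 (shut). In form: [[[x, y, z], turn, jaw], ...]. A call has 1 to 20 rows; each row is the pose to reach, as a shift and turn from the pose commanded when the call began; what a row does not reach only later rows make up. A row lasts 1/12 s, in which the tool goes at most 41.7 mm and 7.16 degrees, less where a joint would pass 70% of its speed; a pose out of reach is approached as far as the arm can. A call with a gripper value outside its range is refused whole. The fingers move at their own pace and stop on an object; the grip force is fixed at half the most. Time passes only in rows, so rows that repeat a pose let the fingers close. It gives the time, the measured TCP pose, the force, the opening and the grip force at its end, in the units of the state.
- ctrl.get_obs(): the state, without advancing time (a new reading comes with each control period).
- ctrl.snapshot(name): name is "scene" or "top" or "wrist"; returns a dict with "img" (480x640x3 uint8, red, green, blue), "fx", "fy", "cx", "cy" (pixels), "T" (4x4, takes a point from camera to world coordinates). Camera axes: x right, y up, looking along -z (the intrinsics and any distortion apply to the point x, -y, -z); pixel columns grow to the right and rows downward; lengths in m; the calibration is good to about 2 mm. The wrist camera is an equidistant fisheye: a pixel r from the principal point sees the ray r / f radians off the axis. A picture is of the moment at which its call begins. There is no depth.
- ctrl.close_job(): hands the job in; it is judged then, once.
Trained networks look in a picture, given as the dict that the camera call returned (one of the last four; its "shot" number tells which), for a name from the list of things; names that differ only in an ending like _2 or _b are one class to them, and where a whole thing is asked for, a point or a joint stands for the part that bears it (a point fixed in the world has none). Each returns a list of dicts, best first, with "score" (0 to 1); they miss things now and then, are a little off and sometimes report something else, mostly with a low value. They report only what shows in the picture. A call takes as long as a camera call. They do not tell look-alikes from the thing itself.
- ctrl.search_frame(picture, target): "at" ([column, row] in pixels, amid what is visible of it).
- ctrl.spot_point(picture, target): "at" ([column, row] in pixels: a listed point, or the origin of a listed thing).
The state is a dict: "clock": time; "joint_pos": joint angles; "qvel": joint speeds; "tau": joint torques, N m; "tool_pos": TCP position; "orientation": TCP orientation; "force": force on the tool from outside, world axes, zero at the start; "moment": the same for the moment, N m; "opening": finger opening in m; "gripper_force": force on a finger pad.
Only numpy, scipy, OpenCV 4.12 (cv2) and the standard library are available. Lean on these libraries where they do the work, as an engineer would, in place of code of your own. Each camera call takes 0.05 s, during which the arm holds its last target. There are 200 camera calls.

## Task

Lift the wooden tote up off its hooks and stand it on the bench with the mouth of the hopper's chute over its open top, then draw the hopper's slide gate right out to its end stop so that all three rollers roll down into the tote. Leave the gate fully open and the filled tote standing level on the bench under the mouth, and do not disturb the things standing around.

Things in the scene. Friction and masses are not known exactly. Their poses are not given: they have to be found in the camera images.
- hopper: Plywood feed hopper fixed to the bench, 260 mm long, 150 wide, 348 high: a sloping chute with a bin above. Origin on the bench straight under the tip of the chute's mouth, midway across; x runs level, uphill, away from the mouth; y across; z up. The chute falls at 30 degrees towards -x; it is 98 mm wide inside, 122 outside (138 at the gate). The bench is free under it up to x = 120 mm.
- chute_mouth (a point): Tip of the chute floor's top face at the mouth, midway across, 90 mm above the bench (the floor is 8 mm thick: 80 mm are free under it). Axes as the hopper's.
- bin_rim (a point): Middle of the front rim of the bin (hopper frame x 74, z 342 mm; 121 mm long, 12 mm thick), which leans out over the gate's grip: a hand coming straight down meets it, one tilted 30 degrees, in line with the gate's travel and coming from the mouth side, has room.
- gate (a joint): Slide gate across the chute, m: 0 fully shut, 0.055 against its end stop. It slides square to the chute floor: up and towards the mouth side, 30 degrees from vertical. It rubs with about 4 N and stays where it is left. Rollers pass from about 0.037 on.
- gate_grip (a point): Middle of the gate's upright wooden grip; moves with it. z: direction of drawing out; y: across the chute; x: uphill along its floor. 20 mm thick (y, pinch here), 30 mm (x), reaching from 27 mm below to 17 mm above this point along z. Shut, it is at x 57, z 252 mm in the hopper frame. Guide rails 49 to 67 mm to either side end 34 mm below it.
- hook_stand: Fixed wooden post with two upturned steel hooks pointing to its -x, at y = +42 and -42 mm; a hand fits between. Origin on the bench under the bar of the hung tote; z up. Hook seats are 251 mm, tips 283 mm (up to 29 mm in front of the bar), the post's top 275 mm above the bench; its cross board begins 103 mm behind the bar (+x).
- tote: Open plywood tote, 170 (x) x 150 (y) mm, about 0.4 kg, hung level on the hooks by its handle bar, its bottom 105 mm above the bench. Origin at the middle of its underside; z up, y along the bar. Walls 65 mm high, 8 to 10 mm thick, floor 8 mm; in the middle its y sides rise, 50 mm wide, to 173 mm to carry the bar. Either x end may face the hopper.
- tote_handle (a point): Middle of the tote's handle bar, a wooden rod 18 mm thick, free over 130 mm along the tote's y, 155 mm above its underside.
- roller_1: Wooden roller, 36 mm in diameter and 90 mm long, 60 g, lying across the chute behind the gate; origin at its centre, y along its axis.
- roller_2: Wooden roller, 36 mm in diameter and 90 mm long, 60 g, lying across the chute behind the gate; origin at its centre, y along its axis.
- roller_3: Wooden roller, 36 mm in diameter and 90 mm long, 60 g, lying across the chute behind the gate; origin at its centre, y along its axis.
- screw_jar: Bystander: clear glass jar, 67 mm wide, 78 mm tall; origin at its underside.
- bench_dog_1: Bystander: turned wooden bench dog standing on its head beside the chute's mouth, 34 mm wide, 64 mm tall; origin at its underside.
- tape_measure: Bystander: yellow tape measure standing beside the chute's mouth, 75 x 31 mm, 65 mm tall; origin at its underside.
- glue_bottle: Bystander: glue bottle standing beside the hopper, 65 x 47 mm, 204 mm tall; origin at its underside.
- sanding_block: Bystander: cork sanding block near the front edge, 113 x 64 mm, 32 mm tall; origin at its underside.
- overspecs_1: Bystander: clear safety glasses near the front edge, 152 x 77 mm, 57 mm tall; origin at the underside.
There are look-alikes about, which are no part of the job. Leave any pink look-alike of the roller_2 alone.

How it is judged (in metres and radians):
On the way, in this order (a step that is already met when the one before it is completed fails the run):
1. the tote stands on the bench with the chute's mouth over its open top, the gate still shut (height (world z) of tote below 0.008 m and angle between tote's own z axis and vertical below 0.08 rad and x of chute_mouth in the frame of tote between -0.076 and 0.076 m and y of chute_mouth in the frame of tote between -0.04 and 0.04 m and value of joint gate below 0.02 m), for 0.2 s.
2. the gate is drawn out to its end stop (value of joint gate above 0.051 m), for 0.1 s.
At the end, for the whole second after the job is handed in: The gate is within 6 mm of its end stop; the tote stands level on the bench, the tip of the chute's mouth over its open top (within 76 mm along x, 40 mm along y of its middle); all three rollers lie inside it (centres under 85 mm above its underside), all at rest (value of joint gate above 0.049 m and linear speed of tote below 0.02 m/s and height (world z) of tote below 0.008 m and angle between tote's own z axis and vertical below 0.08 rad and x of chute_mouth in the frame of tote between -0.076 and 0.076 m and y of chute_mouth in the frame of tote between -0.04 and 0.04 m and x of roller_1 in the frame of tote between -0.08 and 0.08 m and y of roller_1 in the frame of tote between -0.07 and 0.07 m and z of roller_1 in the frame of tote between 0.01 and 0.085 m and linear speed of each of roller_1, roller_2, roller_3 below 0.03 m/s and x of roller_2 in the frame of tote between -0.08 and 0.08 m and y of roller_2 in the frame of tote between -0.07 and 0.07 m and z of roller_2 in the frame of tote between 0.01 and 0.085 m and x of roller_3 in the frame of tote between -0.08 and 0.08 m and y of roller_3 in the frame of tote between -0.07 and 0.07 m and z of roller_3 in the frame of tote between 0.01 and 0.085 m); the robot touches nothing.
It fails at once if a bystander is pushed or knocked more than 30 mm from its place (distance of any of screw_jar, bench_dog_1, tape_measure, glue_bottle, sanding_block, overspecs_1 from where it was at the start of the episode above 0.03 m).
It also fails if it takes over 56 s, if anything falls off the work surface, if the arm or the gripper's body presses on something with over 40 N, if the wrist force passes 120 N, or if a joint passes its speed limit or range.

## Working session

There is one attempt and no reset: what is moved stays moved. The work goes in short steps, Python scripts to look and compute and a tool call to move; the robot and the scene stay as the last step left them, time stands still between calls to the robot, and variables do not carry over. Pictures are saved under pics/ and viewed, at most 11 in all, crops included, and the job is handed in when it is done.

Besides the shell and the picture viewer there is one more tool, called after "Emit:" as name(argument=value, ...), one argument or row to a line, values as JSON. apply_moves: Moves the arm, as the interface text tells. Its arguments: {"type":"object","properties":{"commands":{"type":"array"}},"required":["commands"]}

```bash
mkdir -p pics; cat > h.py <<'E'
import numpy as np, cv2
from plant import ctrl
def save(p,name): cv2.imwrite(f"pics/{name}.png",p["img"][:,:,::-1])
def ray(p,at):
    T=np.array(p["T"]); x=(at[0]-p["cx"])/p["fx"]; y=(at[1]-p["cy"])/p["fy"]
    if p.get("name")=="wrist":
        r=np.hypot(x,y); s=np.sin(r)/r if r>1e-9 else 1; d=np.array([x*s,-y*s,-np.cos(r)])
    else: d=np.array([x,-y,-1.])
    return T[:3,3],T[:3,:3]@d
def atz(p,at,z):
    o,d=ray(p,at); return o+d*(z-o[2])/d[2]
def tri(l):
    A=0;b=0;R=[]
    for p,at in l:
        o,d=ray(p,at); d=d/np.linalg.norm(d); M=np.eye(3)-np.outer(d,d); A=A+M; b=b+M@o; R.append((o,M))
    X=np.linalg.solve(A,b); return X,[np.linalg.norm(M@(X-o)) for o,M in R]
def proj(p,X):
    T=np.array(p["T"]); c=T[:3,:3].T@(np.array(X)-T[:3,3]); v=np.array([c[0],-c[1]])/-c[2]
    if p.get("name")=="wrist":
        r=np.linalg.norm(v); v=v/r*np.arctan2(np.hypot(c[0],c[1]),-c[2])
    return v*[p["fx"],p["fy"]]+[p["cx"],p["cy"]]
def snap(n):
    p=ctrl.snapshot(n); p["name"]=n; return p
E
python3 - <<'E'
from h import *
np.set_printoptions(precision=3,suppress=True)
P={n:snap(n) for n in("scene","top","wrist")}
for n,p in P.items():
    save(p,n+"0"); print(n,{k:v for k,v in p.items() if k not in("img",)})
names="hopper chute_mouth bin_rim gate_grip hook_stand tote tote_handle roller_1 screw_jar bench_dog_1 tape_measure glue_bottle sanding_block overspecs_1".split()
for t in names:
    for n in P:
        print(t,n,[(np.round(d["at"],0).tolist(),round(d["score"],2)) for d in ctrl.spot_point(P[n],t)[:4]])
print(ctrl.get_obs(),ctrl.nose_length)
E
```

```text
scene {'fx': 615.8478043926283, 'fy': 615.8478043926283, 'cx': 326.32141094117867, 'cy': 240.00606159559084, 'T': array([[ 0.737,  0.348, -0.58 , -0.195],
       [-0.676,  0.408, -0.614, -0.831],
       [ 0.023,  0.844,  0.536,  0.941],
       [ 0.   ,  0.   ,  0.   ,  1.   ]]), 'shot': 1, 'name': 'scene'}
top {'fx': 467.1521442277052, 'fy': 467.1521442277052, 'cx': 318.0507711052497, 'cy': 234.127730333749, 'T': array([[-0.014,  0.988, -0.153,  0.383],
       [-1.   , -0.015, -0.008, -0.002],
       [-0.01 ,  0.153,  0.988,  1.408],
       [ 0.   ,  0.   ,  0.   ,  1.   ]]), 'shot': 2, 'name': 'top'}
wrist {'fx': 371.64829954431775, 'fy': 371.64829954431775, 'cx': 316.7973952270481, 'cy': 243.65636439122912, 'T': array([[-0.442,  0.86 ,  0.255,  0.367],
       [-0.897, -0.424, -0.123,  0.572],
       [ 0.002, -0.283,  0.959,  0.385],
       [ 0.   ,  0.   ,  0.   ,  1.   ]]), 'shot': 3, 'name': 'wrist'}
hopper scene []
hopper top [([315.0, 249.0], 0.71), ([415.0, 320.0], 0.36)]
hopper wrist []
chute_mouth scene [([307.0, 285.0], 0.69)]
chute_mouth top [([312.0, 245.0], 0.68)]
chute_
[... 1207 characters left out ...]
ue_bottle wrist []
sanding_block scene [([327.0, 442.0], 0.67)]
sanding_block top [([413.0, 320.0], 0.93)]
sanding_block wrist []
overspecs_1 scene [([174.0, 295.0], 0.8), ([334.0, 182.0], 0.68)]
overspecs_1 top []
overspecs_1 wrist []
{'clock': 2.25, 'joint_pos': array([ 80.276,  20.546,   0.681,   0.   , -70.136, -16.508]), 'qvel': array([ 0.018, -0.099, -0.036,  0.052, -0.055, -0.053]), 'tau': array([ -0.001, -58.237,  29.329,   7.003,   0.012,  -0.   ]), 'tool_pos': array([0.298, 0.605, 0.244]), 'orientation': array([179.999,  -0.001, -26.232]), 'force': array([-0.135, -0.165,  0.387]), 'moment': array([ 0.026, -0.002, -0.047]), 'gripper_force': 0.0, 'opening': 0.08789101366818387} 0.017
```

View pics/scene0.png

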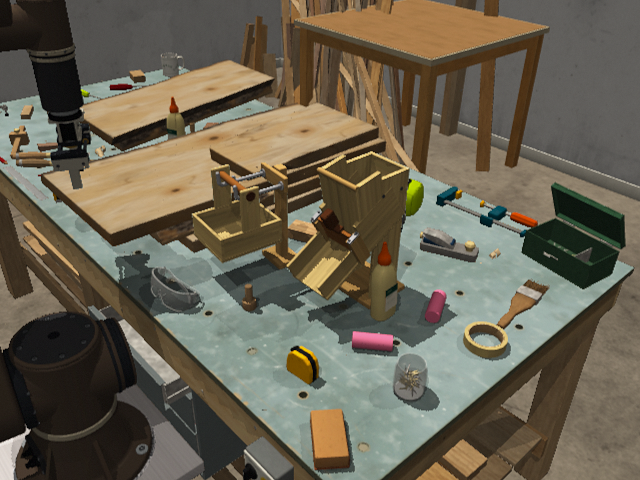

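View pics/top0.png

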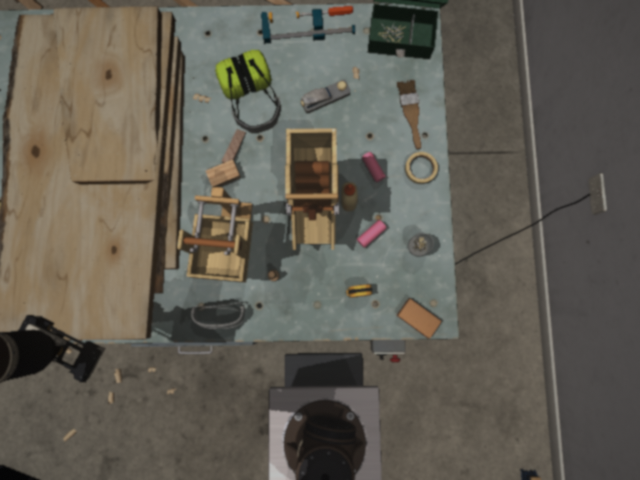

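```bash
python3 - <<'E'
from h import *
np.set_printoptions(precision=4,suppress=True)
S,T=snap("scene"),snap("top")
for t,z in [("chute_mouth",.09),("bin_rim",.342),("gate_grip",.252),("tote_handle",.26),("tote",.105)]:
    a=ctrl.spot_point(S,t); b=ctrl.spot_point(T,t)
    for i in a[:2]:
        print(t,"S",i["at"],atz(S,i["at"],z))
        for j in b[:3]: print("   T",j["at"],atz(T,j["at"],z),tri([(S,i["at"]),(T,j["at"])]))
for t in ("bench_dog_1","tape_measure","glue_bottle","screw_jar","overspecs_1"):
    for p in(S,T):
        for i in ctrl.spot_point(p,t)[:1]: print(t,p["name"],atz(p,i["at"],0))
c=T["img"][130:300,170:400]; cv2.imwrite("pics/topc.png",cv2.resize(c,None,fx=3.4,fy=3.4,interpolation=cv2.INTER_CUBIC)[:,:,::-1])
c=S["img"][140:320,180:420]; cv2.imwrite("pics/scenec.png",cv2.resize(c,None,fx=3.3,fy=3.3,interpolation=cv2.INTER_CUBIC)[:,:,::-1])
E
```

```text
bin_rim S [331.7, 178.7] [0.627 0.028 0.342]
   T [308.1, 200.2] [0.6282 0.0288 0.342 ] (array([0.6282, 0.029 , 0.3412]), [np.float64(0.0002181809811426294), np.float64(0.00021818098114266782)])
   T [310.7, 190.2] [0.6521 0.0225 0.342 ] (array([0.6438, 0.0295, 0.3382]), [np.float64(0.01136268880289161), np.float64(0.01136268880289162)])
gate_grip S [332.5, 214.8] [0.6306 0.0256 0.252 ]
   T [309.7, 213.0] [0.6159 0.0278 0.252 ] (array([0.6201, 0.0237, 0.2558]), [np.float64(0.006303948522888106), np.float64(0.0063039485228879675)])
tote_handle S [234.5, 183.3] [0.5443 0.2774 0.26  ]
   T [210.3, 243.0] [0.5423 0.2754 0.26  ] (array([0.5423, 0.2748, 0.2617]), [np.float64(0.0002892421600916235), np.float64(0.00028924216009168047)])
tote S [239.2, 235.9] [0.5527 0.2839 0.105 ]
   T [222.7, 252.6] [0.5361 0.2773 0.105 ] (array([0.5388, 0.2721, 0.1161]), [np.float64(0.00496689123047281), np.float64(0.0049668912304727635)])
bench_dog_1 scene [0.4758 0.1441 0.    ]
tape_measure scene [ 0.4253 -0.1141  0.    ]
tape_measure top [ 0.4199 -0.1133  0.    ]
glue_bottle scene [ 0.6982 -0.086  -0.    ]
glue_bottle top [ 0.7012 -0.0851  0.    ]
screw_jar scene [ 0.5616 -0.2963  0.    ]
screw_jar top [ 0.5689 -0.2845  0.    ]
overspecs_1 scene [0.3591 0.2854 0.    ]
overspecs_1 top [0.3597 0.3061 0.    ]
```

View pics/topc.png

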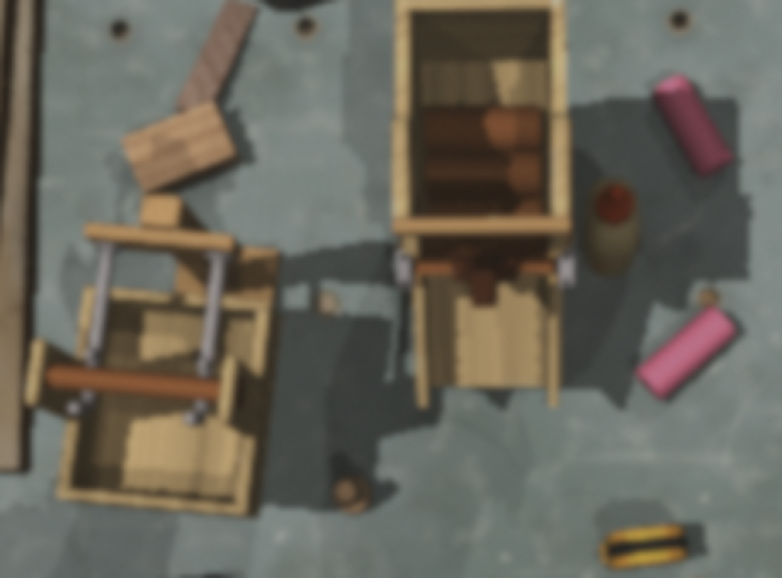

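View pics/scenec.png

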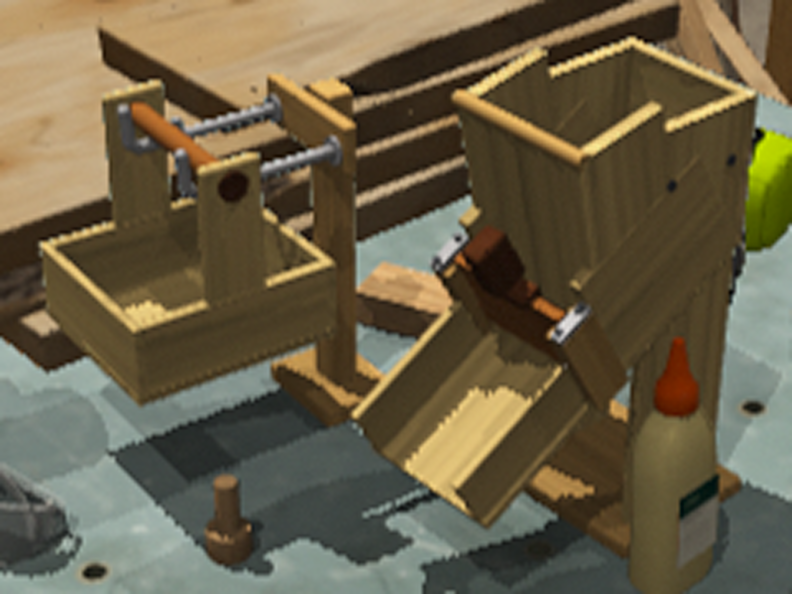

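```bash
python3 - <<'E'
from h import *
np.set_printoptions(precision=4,suppress=True)
T=snap("top");S=snap("scene")
f=lambda u,v,z: atz(T,[170+u/3.4,130+v/3.4],z)
def ln(n,a,b,z):
    A,B=f(*a,z),f(*b,z); d=A-B; print(n,A,B,"mid",(A+B)/2,"yaw",np.degrees(np.arctan2(-d[0],d[1])))
ln("bar",(50,378),(220,389),.26); ln("front",(60,497),(250,515),.17); ln("rim",(395,222),(570,228),.348); ln("mouth",(428,386),(548,388),.09); ln("binback",(395,4),(565,6),.348)
for t,z in (("chute_mouth",.09),("bin_rim",.342),("gate_grip",.252),("tote_handle",.26)):
  for p in (S,T): print(t,p["name"],[(atz(p,i["at"],z)[:2],round(i["score"],2)) for i in ctrl.spot_point(p,t)[:2]])
for x in (.12,.0,-.05): pass
print(proj(T,[.628,.029,.342]),ctrl.get_obs()["clock"])
E
```

```text
bar [0.5478 0.3393 0.26  ] [0.5378 0.2146 0.26  ] mid [0.5428 0.277  0.26  ] yaw -4.597302134322591
front [0.4669 0.3555 0.17  ] [0.4508 0.2069 0.17  ] mid [0.4588 0.2812 0.17  ] yaw -6.201071837199612
rim [0.6393 0.0796 0.348 ] [ 0.6332 -0.04    0.348 ] mid [0.6363 0.0198 0.348 ] yaw -2.952367323770077
mouth [0.5606 0.0723 0.09  ] [ 0.5574 -0.0281  0.09  ] mid [0.559  0.0221 0.09  ] yaw -1.8415119426198354
binback [0.7957 0.079  0.348 ] [ 0.7921 -0.0398  0.348 ] mid [0.7939 0.0196 0.348 ] yaw -1.7343163546158344
chute_mouth scene [(array([0.5657, 0.0345]), 0.78)]
chute_mouth top [(array([0.5695, 0.0234]), 0.68), (array([0.5493, 0.0177]), 0.63)]
bin_rim scene [(array([0.6247, 0.0139]), 0.84), (array([ 0.2321, -0.2113]), 0.33)]
bin_rim top [(array([0.6299, 0.0281]), 0.73), (array([0.711 , 0.0199]), 0.41)]
gate_grip scene []
gate_grip top [(array([0.6202, 0.0242]), 0.86), (array([0.5517, 0.2752]), 0.7)]
tote_handle scene [(array([0.543 , 0.2772]), 0.68)]
tote_handle top [(array([0.5437, 0.2685]), 0.6)]
[308.0342 200.2902] 3.85
```

Emit:
apply_moves(
  commands=[
    [[0, -1, 4], -0.12, 0.3],
    [[2, -4, 8], -0.24, 0.3],
    [[5, -8, 12], -0.36, 0.3],
    [[8, -12, 13], -0.48, 0.3],
    [[11, -16, 13], -0.6, 0.3],
    [[14, -20, 13], -0.72, 0.3],
    [[17, -24, 13], -0.84, 0.3],
    [[20, -27, 13], -0.96, 0.3],
    [[22, -30, 13], -1.08, 0.3],
    [[24, -33, 13], -1.19, 0.3],
    [[24.4, -33, 13], -1.19, 0.3],
    [[24.4, -33, 13], -1.19, 0.3],
  ],
)

```text
clock: 4.85
tool_pos: [0.5446, 0.2716, 0.3739]
orientation: [-180.0, -0.0, -94.6]
force: [-0.7, 1.0, -1.1]
opening: 0.0611
gripper_force: 0.0
```

```bash
python3 - <<'E'
from h import *
np.set_printoptions(precision=4,suppress=True)
W=snap("wrist"); save(W,"w1")
print([(d["at"],d["score"],atz(W,d["at"],.26)) for d in ctrl.spot_point(W,"tote_handle")], proj(W,[.543,.2755,.26]),proj(W,[.548,.339,.26]),proj(W,[.538,.2135,.26]),W["T"])
E
```

```text
[([318.6, 249.9], 0.67, array([0.5436, 0.2754, 0.26  ]))] [319.4658 249.931 ] [319.3818 327.2789] [319.6396 163.3802] [[-0.9968 -0.0765 -0.0234  0.5383]
 [ 0.08   -0.9562 -0.2814  0.1954]
 [-0.0008 -0.2824  0.9593  0.5166]
 [ 0.      0.      0.      1.    ]]
```

View pics/w1.png

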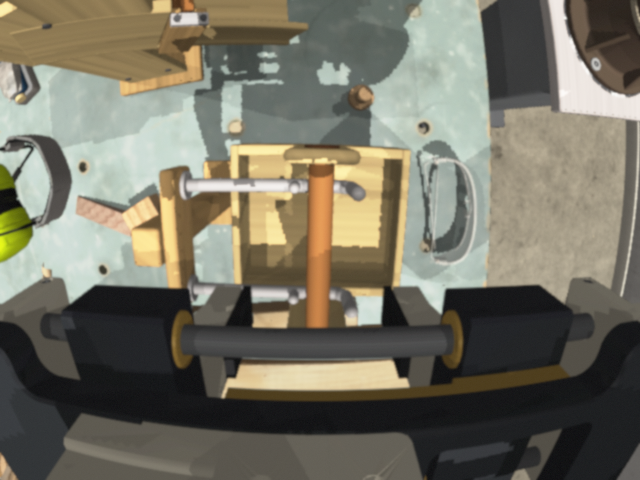

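Emit:
apply_moves(
  commands=[
    [[-0.1, 0.35, -3], 0, 0.3],
    [[-0.1, 0.35, -6], 0, 0.3],
    [[-0.1, 0.35, -9], 0, 0.3],
    [[-0.1, 0.35, -11], 0, 0.3],
    [[-0.1, 0.35, -11.6], 0, 0.3],
    [[-0.1, 0.35, -11.6], 0, 1],
    [[-0.1, 0.35, -11.6], 0, 1],
    [[-0.1, 0.35, -11.6], 0, 1],
    [[-0.1, 0.35, -11.6], 0, 1],
    [[-0.1, 0.35, -11.6], 0, 1],
    [[-0.1, 0.35, -11.6], 0, 1],
    [[-0.1, 0.35, -11.6], 0, 1],
  ],
)

```text
clock: 5.95
tool_pos: [0.5418, 0.2791, 0.2583]
orientation: [-179.9, 0.0, -94.4]
force: [3.2, -0.8, 0.5]
opening: 0.0204
gripper_force: 1.4
```

Emit:
apply_moves(
  commands=[
    [[0, 0, 0], 0, 1],
    [[0, 0, 0], 0, 1],
    [[0, 0, 0], 0, 1],
    [[0, 0, 0.5], 0, 1],
    [[0, 0, 1], 0, 1],
    [[0, 0, 2], 0, 1],
    [[0, 0, 3], 0, 1],
    [[0, 0, 4], 0, 1],
    [[0, 0, 5], 0, 1],
    [[0, 0, 5.5], 0, 1],
    [[0, 0, 5.5], 0, 1],
  ],
)

```text
clock: 6.87
tool_pos: [0.5419, 0.2793, 0.3145]
orientation: [-179.9, 0.1, -94.4]
force: [1.4, -0.3, -4.6]
opening: 0.0168
gripper_force: 30.0
```

Emit:
apply_moves(
  commands=[
    [[-2, 0, 0], 0, 1],
    [[-5, 0, 0], 0, 1],
    [[-8, -1, 0], 0, 1],
    [[-10, -4, 0], 0.02, 1],
    [[-10.3, -7.5, 0], 0.05, 1],
    [[-10.3, -11, 0], 0.05, 1],
    [[-10.3, -14.5, 0], 0.05, 1],
    [[-10.3, -18, 0], 0.05, 1],
    [[-10.3, -21, 0], 0.05, 1],
    [[-10.3, -23.5, 0], 0.05, 1],
    [[-10.3, -25, 0], 0.05, 1],
    [[-10.3, -25, -2], 0.05, 1],
    [[-10.3, -25, -5], 0.05, 1],
    [[-10.3, -25, -8], 0.05, 1],
    [[-10.3, -25, -11], 0.05, 1],
    [[-10.3, -25, -13], 0.05, 1],
    [[-10.3, -25, -14], 0.05, 1],
    [[-10.3, -25, -14.5], 0.05, 1],
    [[-10.3, -25, -14.5], 0.05, 1],
  ],
)

```text
clock: 8.45
tool_pos: [0.4377, 0.0287, 0.1666]
orientation: [179.9, -0.1, -91.6]
force: [0.7, 0.3, -3.6]
opening: 0.0166
gripper_force: 30.0
```

```bash
python3 - <<'E'
from h import *
np.set_printoptions(precision=4,suppress=True)
P={n:snap(n) for n in ("scene","top","wrist")}
a=[np.ascontiguousarray(p["img"][:,:,::-1]) for p in P.values()]
s=cv2.resize(a[0][140:340,200:440],(480,400),interpolation=cv2.INTER_CUBIC)
cv2.imwrite("pics/m1.png",s); save(P["wrist"],"w2")
for t,z in (("chute_mouth",.09),("bin_rim",.342),("gate_grip",.252),("tote_handle",.168),("tote",.015)):
  for p in P.values(): print(t,p["name"],[(i["at"],atz(p,i["at"],z)[:2],round(i["score"],2)) for i in ctrl.spot_point(p,t)[:2]])
E
```

```text
chute_mouth scene [([308.2, 284.3], array([0.5634, 0.0293]), 0.67)]
chute_mouth top [([314.0, 240.3], array([0.5691, 0.0206]), 0.83)]
chute_mouth wrist [([137.2, 255.1], array([0.5609, 0.0227]), 0.74)]
bin_rim scene [([336.2, 181.1], array([0.6266, 0.0135]), 0.93)]
bin_rim top [([309.2, 196.7], array([0.6365, 0.0262]), 0.84)]
bin_rim wrist []
gate_grip scene [([330.6, 216.3], array([0.6228, 0.0235]), 0.56)]
gate_grip top [([307.6, 211.1], array([0.6208, 0.033 ]), 0.93)]
gate_grip wrist []
tote_handle scene [([262.0, 277.6], array([0.4351, 0.0325]), 0.89)]
tote_handle top [([416.2, 318.4], array([ 0.3484, -0.2446]), 0.68)]
tote_handle wrist [([315.8, 316.5], array([0.4392, 0.0275]), 0.62)]
tote scene [([262.7, 334.0], array([0.4294, 0.0308]), 0.89)]
tote top [([346.8, 201.8], array([ 0.6967, -0.0796]), 0.65)]
tote wrist []
```

View pics/m1.png

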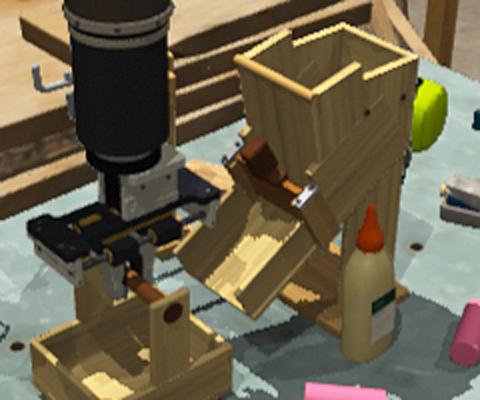

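View pics/w2.png

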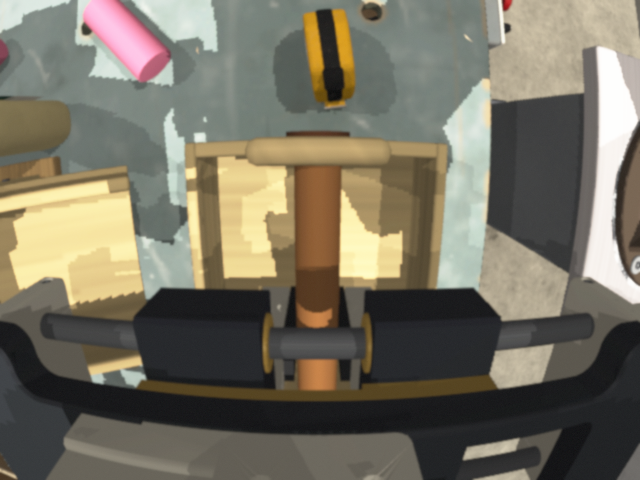

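Emit:
apply_moves(
  commands=[
    [[0, 0, -0.5], 0, 1],
    [[0, 0, -0.8], 0, 1],
    [[0, 0, -0.8], 0, 1],
    [[1, 0, -0.8], 0, 1],
    [[2, 0, -0.8], 0, 1],
    [[3, 0, -0.8], 0, 1],
    [[4, 0, -0.8], 0, 1],
    [[5, 0, -0.8], 0, 1],
    [[5.4, 0, -0.8], 0, 1],
    [[5.7, 0, -0.8], 0, 1],
    [[5.7, 0, -1.0], 0, 1],
    [[5.7, 0, -1.2], 0, 1],
    [[5.7, 0, -1.2], 0, 1],
  ],
)

```text
clock: 10.43
tool_pos: [0.4948, 0.0288, 0.1551]
orientation: [180.0, -0.0, -91.6]
force: [-1.2, -0.2, -4.9]
opening: 0.0169
gripper_force: 30.0
```

Emit:
apply_moves(
  commands=[
    [[0, 0, -0.1], 0, 1],
    [[0, 0, -0.2], 0, 1],
    [[0, 0, -0.2], 0, 1],
    [[0, 0, -0.2], 0, 0.7],
    [[0, 0, -0.2], 0, 0.65],
    [[0, 0, -0.2], 0, 0.6],
    [[0, 0, -0.2], 0, 0.55],
    [[0, 0, -0.2], 0, 0.55],
  ],
)

```text
clock: 11.1
tool_pos: [0.4953, 0.0289, 0.1536]
orientation: [-180.0, -0.0, -91.6]
force: [0.3, -0.1, 0.3]
opening: 0.0385
gripper_force: 0.0
```

```bash
python3 - <<'E'
from h import *
np.set_printoptions(precision=4,suppress=True)
W=snap("wrist");S=snap("scene")
for p in(W,S):
  for t,z in (("chute_mouth",.09),("tote_handle",.155),("tote",0)): print(t,p["name"],[(i["at"],atz(p,i["at"],z)[:2],round(i["score"],2)) for i in ctrl.spot_point(p,t)[:2]])
E
```

```text
chute_mouth wrist [([208.7, 262.0], array([0.5605, 0.023 ]), 0.83)]
tote_handle wrist [([317.0, 321.4], array([0.4952, 0.0288]), 0.96)]
tote wrist []
chute_mouth scene [([309.6, 284.1], array([0.5664, 0.0278]), 0.63)]
tote_handle scene [([286.4, 275.9], array([0.4896, 0.0175]), 0.97)]
tote scene [([283.3, 326.4], array([0.4919, 0.0345]), 0.82), ([409.7, 390.0], array([ 0.5619, -0.2925]), 0.43)]
```

Emit:
apply_moves(
  commands=[
    [[0, 0, 1.5], 0, 0.55],
    [[0, 0, 4], 0, 0.55],
    [[-1, 0, 7], 0, 0.55],
    [[-3, 0, 10], -0.12, 0.55],
    [[-3, 0, 13], -0.24, 0.55],
    [[-3, 0, 16], -0.36, 0.55],
    [[-3, 0, 18], -0.48, 0.55],
    [[-3, 0, 19], -0.6, 0.55],
    [[-3, 0, 19], -0.72, 0.55],
    [[-3, 0, 19], -0.84, 0.55],
    [[-3, 0, 19], -0.96, 0.55],
    [[-2, -0.2, 19], -1.08, 0.55],
    [[-1, -0.4, 19], -1.2, 0.55],
    [[0, -0.6, 19], -1.32, 0.55],
    [[2, -0.6, 19], -1.44, 0.55],
    [[5, -0.6, 19], -1.56, 0.55],
    [[7, -0.6, 19], -1.578, 0.55],
    [[7.8, -0.6, 18], -1.578, 0.55],
    [[7.8, -0.6, 18], -1.578, 0.55],
  ],
)

```text
clock: 13.08
tool_pos: [0.5737, 0.023, 0.3303]
orientation: [-180.0, -0.2, 178.0]
force: [-1.4, -0.6, -0.3]
opening: 0.0395
gripper_force: 0.0
```

```bash
python3 - <<'E'
from h import *
np.set_printoptions(precision=4,suppress=True)
W=snap("wrist");save(W,"w3")
for t,z in (("chute_mouth",.09),("tote_handle",.155),("gate_grip",.252),("bin_rim",.342)): print(t,[(i["at"],atz(W,i["at"],z)[:2],round(i["score"],2)) for i in ctrl.spot_point(W,t)[:2]])
print(ctrl.get_obs()["joint_pos"])
E
```

```text
chute_mouth [([314.8, 197.4], array([0.5589, 0.0211]), 0.94), ([213.0, 92.8], array([ 0.4427, -0.0806]), 0.34)]
tote_handle [([318.7, 136.4], array([0.496 , 0.0271]), 0.86)]
gate_grip [([315.5, 322.5], array([0.6171, 0.0206]), 0.92)]
bin_rim [([318.7, 138.7], array([0.4978, 0.0263]), 0.64)]
[  21.8482    8.295    -4.0168    0.0025  -77.6363 -113.7686]
```

View pics/w3.png

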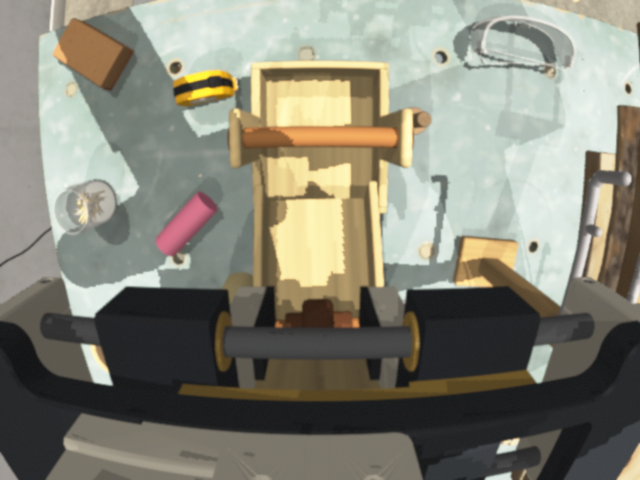

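Emit:
apply_moves(
  commands=[
    [[0, -0.1, -2], 0, 0.55],
    [[0, -0.1, -4], 0, 0.55],
    [[0, -0.1, -6], 0, 0.55],
    [[0, -0.1, -7.5], 0, 0.55],
    [[0, -0.1, -8], 0, 0.55],
    [[0.4, -0.1, -8], 0, 0.55],
    [[0.8, -0.1, -8], 0, 0.55],
    [[1.0, -0.1, -8], 0, 0.55],
    [[1.2, -0.1, -8], 0, 0.55],
    [[1.3, -0.1, -8], 0, 0.55],
    [[1.3, -0.1, -8], 0, 0.55],
  ],
)

```text
clock: 14.25
tool_pos: [0.5868, 0.022, 0.254]
orientation: [180.0, 0.0, 178.0]
force: [-0.4, -0.3, -0.6]
opening: 0.0392
gripper_force: 0.0
```

Emit:
apply_moves(
  commands=[
    [[0.1, 0, -0.4], 0, 0.55],
    [[0.15, 0, -0.4], 0, 0.55],
    [[0.2, 0, -0.4], 0, 0.55],
    [[0.2, 0, -0.4], 0, 0.55],
  ],
)

```text
clock: 14.58
tool_pos: [0.5884, 0.022, 0.2495]
orientation: [-180.0, -0.0, 178.0]
force: [-0.3, -0.8, 0.2]
opening: 0.0392
gripper_force: 0.0
```

Emit:
apply_moves(
  commands=[
    [[0.1, 0, 0], 0, 0.55],
    [[0.15, 0, 0], 0, 0.55],
    [[0.2, 0, 0], 0, 0.55],
    [[0.2, 0, 0], 0, 0.55],
  ],
)

```text
clock: 14.92
tool_pos: [0.5905, 0.022, 0.2496]
orientation: [180.0, 0.0, 178.0]
force: [-0.2, 0.4, 0.3]
opening: 0.0397
gripper_force: 0.0
```

Emit:
apply_moves(
  commands=[
    [[0.1, 0, 0], 0, 0.55],
    [[0.1, 0, 0], 0, 0.55],
    [[0.2, 0, 0], 0, 0.55],
    [[0.2, 0, 0], 0, 0.55],
  ],
)

```text
clock: 15.25
tool_pos: [0.5925, 0.022, 0.2495]
orientation: [-180.0, -0.0, 178.0]
force: [0.9, -0.1, 0.1]
opening: 0.0393
gripper_force: 0.0
```

Emit:
apply_moves(
  commands=[
    [[0.1, 0, 0], 0, 0.55],
    [[0.1, 0, 0], 0, 0.55],
    [[0.2, 0, 0], 0, 0.55],
    [[0.2, 0, 0], 0, 0.55],
  ],
)

```text
clock: 15.58
tool_pos: [0.5945, 0.022, 0.2495]
orientation: [-180.0, 0.0, 178.0]
force: [-0.2, -0.2, 0.8]
opening: 0.0392
gripper_force: 0.0
```

Emit:
apply_moves(
  commands=[
    [[0.1, 0, 0], 0, 0.55],
    [[0.1, 0, 0], 0, 0.55],
    [[0.2, 0, 0], 0, 0.55],
    [[0.2, 0, 0], 0, 0.55],
  ],
)

```text
clock: 15.92
tool_pos: [0.5965, 0.022, 0.2496]
orientation: [180.0, 0.0, 178.0]
force: [-0.5, 0.0, -0.1]
opening: 0.0397
gripper_force: 0.0
```

Enough overlap (about 10 mm); close.

Emit:
apply_moves(
  commands=[
    [[0, 0, 0], 0, 0.7],
    [[0, 0, 0], 0, 1],
    [[0, 0, 0], 0, 1],
    [[0, 0, 0], 0, 1],
    [[0, 0, 0], 0, 1],
    [[0, 0, 0], 0, 1],
    [[0, 0, 0], 0, 1],
    [[0, 0, 0], 0, 1],
    [[0, 0, 0], 0, 1],
  ],
)

```text
clock: 16.67
tool_pos: [0.5964, 0.0223, 0.2496]
orientation: [180.0, 0.0, 178.1]
force: [-1.5, 4.8, 0.4]
opening: 0.0196
gripper_force: 30.0
```

Emit:
apply_moves(
  commands=[
    [[-0.1, 0, 0.17], 0, 1],
    [[-0.25, 0, 0.43], 0, 1],
    [[-0.5, 0, 0.87], 0, 1],
    [[-0.75, 0, 1.3], 0, 1],
    [[-1.0, 0, 1.73], 0, 1],
    [[-1.0, 0, 1.73], 0, 1],
  ],
)

```text
clock: 17.17
tool_pos: [0.5862, 0.0224, 0.2673]
orientation: [180.0, 0.0, 178.0]
force: [-2.9, 5.2, 2.2]
opening: 0.0201
gripper_force: 30.0
```

Emit:
apply_moves(
  commands=[
    [[-0.3, 0, 0.5], 0, 1],
    [[-0.6, 0, 1.04], 0, 1],
    [[-0.9, 0, 1.56], 0, 1],
    [[-1.2, 0, 2.08], 0, 1],
    [[-1.5, 0.05, 2.6], 0, 1],
    [[-1.7, 0.05, 2.94], 0, 1],
    [[-1.78, 0.05, 3.1], 0, 1],
    [[-1.78, 0.05, 3.1], 0, 1],
  ],
)

```text
clock: 17.83
tool_pos: [0.569, 0.0225, 0.2968]
orientation: [180.0, 0.0, 178.0]
force: [6.2, 2.8, -9.7]
opening: 0.0196
gripper_force: 30.0
```

```bash
python3 - <<'E'
from h import *
np.set_printoptions(precision=4,suppress=True)
S=snap("scene")
cv2.imwrite("pics/m2.png",cv2.resize(S["img"][140:360,220:440],None,fx=2.6,fy=2.6,interpolation=cv2.INTER_CUBIC)[:,:,::-1])
E
```

```text
(no output)
```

View pics/m2.png

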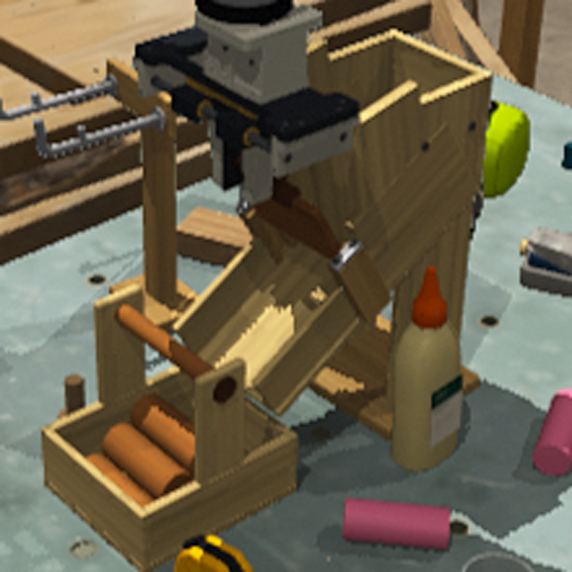

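Emit:
apply_moves(
  commands=[
    [[-0.1, 0, 0.17], 0, 1],
    [[-0.15, 0, 0.26], 0, 1],
    [[-0.15, 0, 0.26], 0, 1],
    [[-0.15, 0, 0.26], 0, 1],
  ],
)

```text
clock: 18.22
tool_pos: [0.5688, 0.0226, 0.297]
orientation: [180.0, 0.0, 178.0]
force: [19.3, -0.8, -25.4]
opening: 0.0194
gripper_force: 29.9
```

Emit:
apply_moves(
  commands=[
    [[0.13, 0, -0.22], 0, 1],
    [[0.13, 0, -0.22], 0, 0.6],
    [[0.13, 0, -0.22], 0, 0.55],
    [[0.13, 0, -0.22], 0, 0.5],
    [[0.13, 0, -0.22], 0, 0.5],
    [[0.13, 0, -0.22], 0, 0.5],
    [[-1, 0, 0], 0, 0.5],
    [[-3, 0, 1], 0, 0.5],
    [[-6, 0, 3], 0, 0.5],
    [[-8, 0, 6], 0, 0.5],
    [[-8, 0, 8], 0, 0.5],
    [[-8, 0, 8], 0, 0.5],
  ],
)

```text
clock: 19.22
tool_pos: [0.487, 0.0222, 0.3863]
orientation: [179.9, 0.5, 178.1]
force: [0.8, 1.2, 0.4]
opening: 0.0438
gripper_force: 0.0
```

```bash
python3 - <<'E'
from h import *
np.set_printoptions(precision=4,suppress=True)
S=snap("scene");T=snap("top");W=snap("wrist")
print([(p["name"],d["at"],d["score"],atz(p,d["at"],.2996)) for p in (S,T,W) for d in ctrl.spot_point(p,"gate_grip")[:2]])
cv2.imwrite("pics/m3.png",cv2.resize(S["img"][140:360,220:440],None,fx=2.6,fy=2.6,interpolation=cv2.INTER_CUBIC)[:,:,::-1])
print(ctrl.get_obs()["force"],proj(S,[.590,.022,.2996]),proj(S,[.6175,.021,.252]))
E
```

```text
[('scene', [318.8, 204.7], 0.75, array([0.5805, 0.0167, 0.2996])), ('wrist', [318.5, 384.1], 0.72, array([0.5866, 0.0205, 0.2996]))]
[ 0.3079 -0.243  -0.7518] [320.4665 202.3887] [329.6096 217.5205]
```

View pics/m3.png

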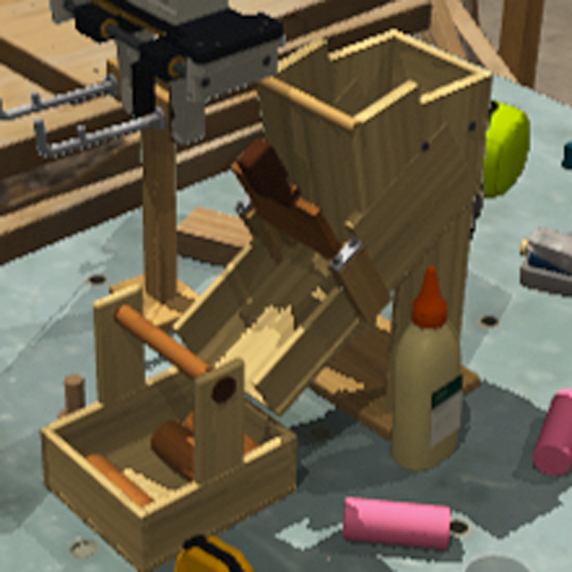

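Emit:
apply_moves(
  commands=[
    [[-1, 0, 1], 0, 0.5],
    [[-1, 0, 1], 0, 0.5],
    [[-1, 0, 1], 0, 0.5],
    [[-1, 0, 1], 0, 0.5],
    [[-1, 0, 1], 0, 0.5],
    [[-1, 0, 1], 0, 0.5],
    [[-1, 0, 1], 0, 0.5],
    [[-1, 0, 1], 0, 0.5],
    [[-1, 0, 1], 0, 0.5],
    [[-1, 0, 1], 0, 0.5],
    [[-1, 0, 1], 0, 0.5],
    [[-1, 0, 1], 0, 0.5],
    [[-1, 0, 1], 0, 0.5],
    [[-1, 0, 1], 0, 0.5],
    [[-1, 0, 1], 0, 0.5],
    [[-1, 0, 1], 0, 0.5],
    [[-1, 0, 1], 0, 0.5],
    [[-1, 0, 1], 0, 0.5],
    [[-1, 0, 1], 0, 0.5],
    [[-1, 0, 1], 0, 0.5],
  ],
)

```text
clock: 21.18
tool_pos: [0.477, 0.0225, 0.3905]
orientation: [180.0, -0.0, 178.0]
force: [0.4, -0.9, -0.5]
opening: 0.0436
gripper_force: 0.0
```

Emit:
apply_moves(
  commands=[
    [[0, 0, 0], 0, 0.5],
    [[0, 0, 0], 0, 0.5],
    [[0, 0, 0], 0, 0.5],
    [[0, 0, 0], 0, 0.5],
    [[0, 0, 0], 0, 0.5],
    [[0, 0, 0], 0, 0.5],
    [[0, 0, 0], 0, 0.5],
    [[0, 0, 0], 0, 0.5],
    [[0, 0, 0], 0, 0.5],
    [[0, 0, 0], 0, 0.5],
    [[0, 0, 0], 0, 0.5],
    [[0, 0, 0], 0, 0.5],
    [[0, 0, 0], 0, 0.5],
    [[0, 0, 0], 0, 0.5],
    [[0, 0, 0], 0, 0.5],
    [[0, 0, 0], 0, 0.5],
    [[0, 0, 0], 0, 0.5],
    [[0, 0, 0], 0, 0.5],
    [[0, 0, 0], 0, 0.5],
    [[0, 0, 0], 0, 0.5],
  ],
)

```text
clock: 22.85
tool_pos: [0.477, 0.0225, 0.3904]
orientation: [180.0, -0.0, 178.0]
force: [0.3, -0.5, 1.2]
opening: 0.0438
gripper_force: 0.0
```

```bash
python3 - <<'E'
from h import *
np.set_printoptions(precision=4,suppress=True)
def g():
    S=snap("scene");W=snap("wrist"); return S,W
A=g()
for i in range(10): B=g()
for p in B:
    print([(d["at"],round(d["score"],2),atz(p,d["at"],.026)[:2]) for d in ctrl.spot_point(p,"roller_1")[:6]])
for a,b,n in zip(A,B,("s","w")):
    d=np.abs(a["img"].astype(int)-b["img"]).max(2); ys,xs=np.where(d>40); print(n,len(xs),(xs.min(),xs.max(),ys.min(),ys.max()) if len(xs) else "")
S,W=B
a=cv2.resize(S["img"][250:360,225:345],None,fx=3.3,fy=3.3,interpolation=cv2.INTER_CUBIC); b=cv2.resize(W["img"],(400,363)); 
cv2.imwrite("pics/m4.png",np.hstack([a[:363,:396],b])[:,:,::-1])
E
```

```text
[([368.3, 339.3], 0.86, array([ 0.5871, -0.1465])), ([293.1, 318.9], 0.75, array([0.5065, 0.0163])), ([264.9, 331.3], 0.57, array([0.4313, 0.0246])), ([306.9, 311.7], 0.49, array([0.5476, 0.0152]))]
[([207.2, 277.9], 0.92, array([ 0.5986, -0.1477])), ([315.2, 218.0], 0.88, array([0.5128, 0.0189])), ([316.8, 162.6], 0.73, array([0.4356, 0.0237])), ([313.5, 246.8], 0.73, array([0.5547, 0.015 ]))]
s 3 (np.int64(304), np.int64(304), np.int64(139), np.int64(141))
w 0
```

View pics/m4.png

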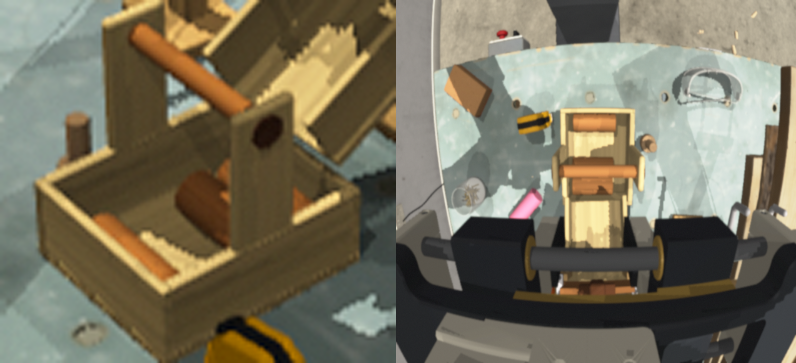

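```bash
python3 -c "
from h import *
print(ctrl.close_job())"
```

```text
the job is handed in; nothing more can be done
None
```

I've handed the job in: the tote stands on the bench under the chute's mouth, the gate is drawn out to its end stop, and all three rollers lie at rest in the tote. I saw no bystander moved and the arm is clear of everything, but the hand-in call gave back no verdict.

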